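# Press a cap home with a bench quick clamp, then let it off

## Robot

A 6-joint arm with a two-finger parallel gripper is mounted at the origin on the work surface. World frame = base frame: x ahead of the robot, y to its left, z up, the work surface at z = 0. Lengths are in m, angles in rad, forces in N, time in s.
With the tool pointing down it reaches from about 0.35 to 0.925 m from the base axis. Payload 6.4 kg.
Tool frame: the origin (TCP) lies on the centre line of the jaws, within the pads' length; the fingertips stand 11 mm ahead of it and the grasp point (between the pads) lies 8 mm behind it; z points along the fingers, y is the line along which they close (so a half turn about z gives the same grasp; the last joint's range is limited). The gripper opens to 85 mm and grips with 20 to 120 N. Pads are 22 mm wide; open, the fingers measure 114 mm over their backs; the gripper's body (76 mm by 85 mm) begins 54 mm behind the grasp point. The pads swing forward as they close: fully open they stand 13 mm farther back than shut.
Start: joints at [-1.435, 0.245, 1.558, -0, 1.339, -0.174], TCP at [0.198, -0.619, 0.242] pointing down, gripper open.
Joint ranges: [-3.13, 3.13], [-1.02, 2.26], [0.13, 2.54], [-0.95, 4.09], [0.21, 2.88], [-2.74, 2.74]. Speed limits (rad/s): [2.57, 2.57, 3.14, 3.14, 3.14, 3.14].

## Interface

Orientations are given as a rotation vector (axis times angle).
In Python, from workcell import ctrl gives the robot as it stands.
- The arm moves only by the tool move_arm, never from a script. Its argument "targets" is a list of rows, each a list of 6 numbers: the shift along the tool's x, y, z in units of 30 mm (1.0 is 30 mm), then the turn, a rotation vector about the tool's x, y, z in units of 5 degrees (1.0 is 5 degrees). In form: [[tx, ty, tz, ax, ay, az], ...]. A call has 1 to 8 rows; each row is the pose to reach, as a shift and turn from the pose commanded when the call began, along the tool's axes at that moment; what a row does not reach only later rows make up. A row lasts 1/12 s, in which the tool goes at most 41.7 mm and 7.16 degrees, less where a joint would pass 70% of its speed; a pose out of reach is approached as far as the arm can. A call with a gripper value outside its range is refused whole. "grip" is the opening, from 0 (shut) to 1 (fully open), set as the call begins (left out, the last holds). The fingers move at their own pace and stop on an object; "newtons" is the grip in N (left out, the last holds). Time passes only in rows, so rows that repeat a pose let the fingers close. It gives the time, the measured TCP pose, the force, the opening and the grip force at its end, in the units of the state.
- ctrl.observe(): the state, without advancing time (a new reading comes with each control period).
- ctrl.read_camera(name): name is "scene" or "top" or "wrist"; returns the picture (420x560x3 uint8, blue, green, red); there is no depth.
- ctrl.camera_model(name): a dict with "vertical_fov" (degrees; the focal length in pixels is half the picture's height over the tangent of half this angle, whatever the lens; pixels are square), "cx", "cy" (the principal point, pixels), "k1" (the pictures are not rectified: a ray, as slopes to the right and down, at radius r is drawn at 1 + k1 r^2 times it, then the intrinsics apply), "world_to_cam" (4x4, takes a point from world to camera coordinates). Camera axes: x right, y up, looking along -z (the intrinsics and any distortion apply to the point x, -y, -z); pixel columns grow to the right and rows downward; lengths in m; the calibration is good to about 2 mm. A picture is of the moment at which its call begins: read the wrist's pose just before it. camera_model takes no time and is no camera call; for the wrist camera it gives the pose at the moment of the call.
- ctrl.sign_off(): hands the job in; it is judged then, once.
Trained networks look in the newest picture that a camera, given by its name, has taken for a name from the list of things; names that differ only in an ending like _2 or _b are one class to them, and where a whole thing is asked for, a point or a joint stands for the part that bears it (a point fixed in the world has none). Each returns a list of dicts, best first, with "score" (0 to 1); they miss things now and then, are a little off and sometimes report something else, mostly with a low value. They report only what shows in the picture. A call takes as long as a camera call.
- ctrl.boxes_of(camera, target): "location" ([x, y, z] in m, in the coordinates of the camera as it stood for that picture, good to about 4 mm: the middle of the surface that is visible of it).
- ctrl.mark_of(camera, target): "location" ([x, y, z] in m, in the coordinates of the camera as it stood for that picture, good to about 4 mm: a listed point, or the origin of a listed thing).
The state is a dict: "t": time; "joint_pos": joint angles; "joint_vel": joint speeds; "effort": joint torques, N m; "eef_pos": TCP position; "ee_rot": TCP orientation; "contact_force": force on the tool from outside, world axes, zero at the start; "moment": the same for the moment, N m; "opening": opening from 0.0 (shut) to 1.0 (fully open); "grasp_force": force on a finger pad.
Only numpy, scipy, OpenCV 4.12 (cv2) and the standard library are available. Lean on these libraries where they do the work, as an engineer would, in place of code of your own. Each camera call takes 0.05 s, during which the arm holds its last target. There are 200 camera calls.

## Task

With the orange quick clamp, squeeze and let go of its black trigger as often as it takes to walk the jaw onto the yellow cap and press the cap fully home in the grey block; then press the red release tab so that the jaw springs all the way back open, leaving the cap home. Do not push the cap or the jaw by hand, and do not work the blue clamp.

Things in the scene. Friction and masses are not known exactly. Their poses are not given: they have to be found in the camera images.
- clamp: Orange-headed bench quick clamp, screwed down, base plate 318 x 76 x 12 mm, 130 high. Origin on the bench, mid-width; x = along the bar, the way the jaw presses; z up. In this frame, mm: head x -92..6, y +-22, top z 82. Black jaw plate y +-21, z 27..73, face at x 34 when open. Grey block x 85..140, y +-30, top z 84, brass fitting on it to z 102.
- handle_front (a point): Middle of the front (+x) face of the fixed orange handle: upright blade on the head, 8 mm thick (clamp x -8..0), 34 wide in y, z 82..130; this point at z 112. From here back to the trigger's rear face: 46 mm at rest, 20 mm fully squeezed; the handle stays, so fingers centred 10 mm behind this point close on the end position.
- trigger_back (a point): Middle of the rear (-x) face of the black trigger, an upright blade behind the handle, 8 mm thick, 34 wide, z 84..130; point at z 112, clamp x -46 at rest. Slides +x up to 26 mm on a spring (4 to 6 N; up to 20 N when the cap is pressed), springs back. A full squeeze walks the jaw about 20 mm; an 8 mm ratchet holds it. Let it fully back before squeezing again; about 3 squeezes.
- tab_top (a point): Middle of the top of the red release tab behind the head: flat plate 32 (x) x 34 (y) mm at clamp x -132..-100, top at z 95. Presses straight down 9 mm at most against a spring (2.5 N to start, 5 N at the bottom), springs up again. From 6 mm down, with the trigger let go, it frees the jaw, which springs fully open within 1 s: hold it down that long.
- cap (a joint): Yellow round cap (38 mm diameter, 10 thick, on a white stem) in the grey block of the orange clamp, facing the jaw; axis at z 50 mm. Value in m: how far it is pushed in, 0.012 = fully home (flange against the block, its front face at x 75 mm), starts 0 to 0.004. It slides stiffly (5 N) and stays where it is left.
- jaw (a joint): Travel in m of the orange clamp's jaw: 0 = fully open (rests there by a spring), 0.041 = pressing the cap fully home. Ratchet stops every 8 mm.
- blue_jaw (a joint): Travel in m of the jaw of the blue-headed clamp, 0 = open. It is of the same make and size with nothing in it, and stands in front of or behind the orange one, roughly parallel; it must be left open.

How it is judged:
By the outcome, as a careful person would: the job done as asked, in the order asked, and still so for the second after the job is handed in, with the robot touching nothing.
It also fails if it takes over 51 s, if anything falls off the work surface, if the arm or the gripper's body presses on something with over 40 N, if the wrist force passes 120 N, or if a joint passes its speed limit or range.

## Working session

There is one attempt and no reset: what is moved stays moved. The work goes in short steps, Python scripts to look and compute and a tool call to move; the robot and the scene stay as the last step left them, time stands still between calls to the robot, and variables do not carry over. Pictures are saved under pics/ and viewed, at most 10 in all, crops included, and the job is handed in when it is done.

Besides the shell and the picture viewer there is one more tool, called after "Call:" as a command line: name --pt "numbers of a row" for each row, then --argument value for the rest. move_arm: Moves the arm, as the interface text tells. Its arguments: {"type":"object","properties":{"targets":{"type":"array"},"grip":{"type":"number"},"newtons":{"type":"number"}},"required":["targets"]}

```bash
mkdir -p pics; ls
cat > h.py <<'E'
import numpy as np, cv2
from scipy.spatial.transform import Rotation as R
from workcell import ctrl
def w(cam,loc):
    T=np.linalg.inv(np.array(ctrl.camera_model(cam)["world_to_cam"])); return (T@np.r_[loc,1])[:3]
def pix(cam,p):
    m=ctrl.camera_model(cam);q=(np.array(m["world_to_cam"])@np.r_[p,1])[:3]
    f=210/np.tan(np.radians(m["vertical_fov"])/2);s=np.array([q[0],-q[1]])/-q[2];s=s*(1+m["k1"]*(s@s));return f*s+[m["cx"],m["cy"]]
def see(cam,names):
    for n in names:
        for k in ("mark_of",):
            for d in getattr(ctrl,k)(cam,n)[:3]: print(cam,n,k,round(d["score"],2),w(cam,d["location"]).round(4))
E
python3 - <<'E'
from h import *
a=ctrl.read_camera("top");b=ctrl.read_camera("scene")
cv2.imwrite("pics/a.png",a);cv2.imwrite("pics/b.png",b)
for c in("top","scene"): see(c,["clamp","handle_front","trigger_back","tab_top","cap"])
s=ctrl.observe();print(s["t"],s["eef_pos"],s["ee_rot"],s["contact_force"])
E
```

```text
pics
top clamp mark_of 0.92 [ 0.6377  0.0281 -0.0044]
top handle_front mark_of 0.86 [0.6309 0.0234 0.1109]
top trigger_back mark_of 0.72 [ 0.6422 -0.0189  0.1092]
top tab_top mark_of 0.72 [ 0.6388 -0.0918  0.0896]Traceback (most recent call last):
  File "<stdin>", line 4, in <module>
  File "h.py", line 12, in see
    for d in getattr(ctrl,k)(cam,n)[:3]: print(cam,n,k,round(d["score"],2),w(cam,d["location"]).round(4))
             ~~~~~~~~~~~~~~~^^^^^^^
ValueError: it knows: clamp, handle_front, tab_top, trigger_back
```

Run:
```python
from h import *
see("scene",["clamp","handle_front","trigger_back","tab_top"])
s=ctrl.observe();print(s["t"],s["eef_pos"],s["ee_rot"],s["contact_force"])
print(R.from_rotvec(s["ee_rot"]).as_matrix().round(3))
```

```text
scene clamp mark_of 0.63 [0.6365 0.0294 0.0019]
scene handle_front mark_of 0.96 [0.6341 0.0282 0.1098]
scene trigger_back mark_of 0.78 [ 0.637  -0.0188  0.1058]
scene tab_top mark_of 0.88 [ 0.6343 -0.0864  0.0952]
0.5 [ 0.19817027 -0.61904043  0.24225506] [-3.10390991e+00 -4.84660860e-01 -2.22549053e-05] [-0.34308326 -0.38078582  0.05374738]
[[ 0.952  0.305  0.   ]
 [ 0.305 -0.952  0.   ]
 [ 0.    -0.    -1.   ]]
```

View pics/a.png

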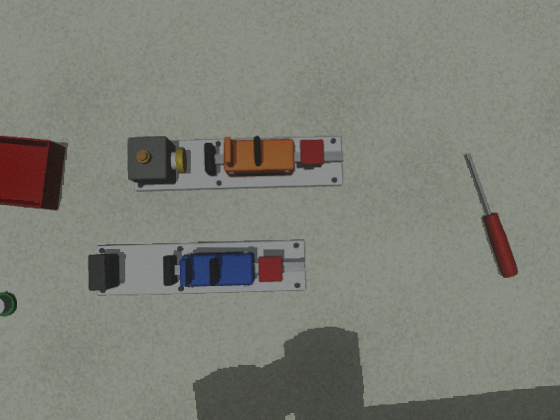

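View pics/b.png

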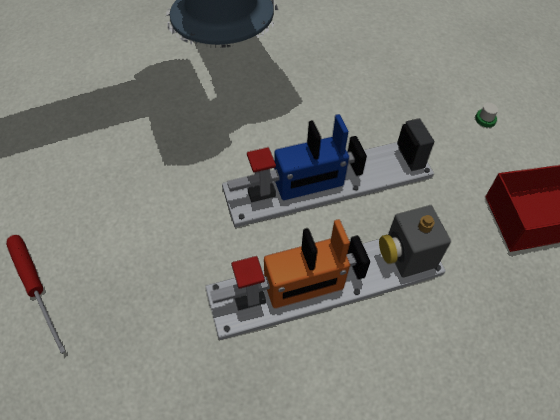

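The orange clamp is the far one, with its head near (260,155) in the top view. The jaw presses toward the image's left (+y), at a yaw of about 91.8°. The blue clamp is nearer the robot. Next I move above the handle.

Call:
move_arm --pt "20.3 -15.7 0.7 0 0 3.2" --pt "20.3 -15.7 0.7 0 0 3.2" --pt "20.3 -15.7 0.7 0 0 3.2" --pt "20.3 -15.7 0.7 0 0 3.2" --pt "20.3 -15.7 0.7 0 0 3.2" --pt "20.3 -15.7 0.7 0 0 3.2" --pt "20.3 -15.7 0.7 0 0 3.2" --pt "20.3 -15.7 0.7 0 0 3.2" --grip 1 --newtons 40

```text
t: 1.17
eef_pos: [0.3878, -0.3428, 0.2335]
ee_rot: [3.141, 0.047, 0.001]
contact_force: [1.4, -0.4, -0.4]
opening: 1.003
grasp_force: 0.0
```

```bash
cat >> h.py <<'E'
def go(p,yd=-88.2):
    s=ctrl.observe();M=R.from_rotvec(s["ee_rot"]);d=M.inv().apply(np.array(p)-s["eef_pos"])/.03
    a=np.radians(yd);y=np.array([np.cos(a),np.sin(a),0]);z=np.array([0,0,-1.]);G=R.from_matrix(np.c_[np.cross(y,z),y,z])
    print("t",s["t"],"pos",s["eef_pos"].round(4) if hasattr(s["eef_pos"],"round") else s["eef_pos"],"move",d.round(2),np.degrees((M.inv()*G).as_rotvec()/5).round(2),"j",np.round(s["joint_pos"],2),"F",np.round(s["contact_force"],1),s["opening"])
E
python3 -c "
from h import *
go([.635,.017,.22])"
```

```text
t 1.1667 pos [ 0.3878 -0.3428  0.2335] move [  8.6  -11.74   0.45] [ 0.01 -0.01 -0.01] j [-0.94 -0.06  1.9   0.    1.3   0.6 ] F [ 1.4 -0.4 -0.4] 1.0026381244997238
```

Call:
move_arm --pt "8.4 -11.5 0.4 0 0 0" --pt "8.4 -11.5 0.4 0 0 0" --pt "8.4 -11.5 0.4 0 0 0" --pt "8.4 -11.5 0.4 0 0 0" --pt "8.4 -11.5 0.4 0 0 0" --pt "8.4 -11.5 0.4 0 0 0" --pt "8.4 -11.5 0.4 0 0 0" --pt "8.4 -11.5 0.4 0 0 0"

```text
t: 1.83
eef_pos: [0.5762, -0.0676, 0.2241]
ee_rot: [3.141, 0.048, 0.001]
contact_force: [0.4, 0.2, -0.2]
opening: 1.001
grasp_force: 0.0
```

```bash
python3 -c "
from h import *
go([.635,.017,.22])"
```

```text
t 1.8333 pos [ 0.5762 -0.0676  0.2241] move [ 2.05 -2.76  0.14] [ 0.   -0.01 -0.01] j [-0.31  0.1   1.76 -0.    1.28  1.23] F [ 0.4  0.2 -0.2] 1.0008164657455136
```

Call:
move_arm --pt "1.8 -2.4 0.1 0 0 0" --pt "1.8 -2.4 0.1 0 0 0" --pt "1.8 -2.4 0.1 0 0 0" --pt "1.8 -2.4 0.1 0 0 0" --pt "1.8 -2.4 0.1 0 0 0"

```text
t: 2.25
eef_pos: [0.6268, 0.0039, 0.2206]
ee_rot: [3.141, 0.049, -0.001]
contact_force: [-0.0, -0.2, 0.1]
opening: 1.002
grasp_force: 0.0
```

Run:
```python
from h import *
a=ctrl.read_camera("wrist");cv2.imwrite("pics/c.png",a)
see("wrist",["handle_front","trigger_back","tab_top","clamp"])
for y in (0.,.0272): 
  print(y,pix("wrist",[.6352,.0272,.13]),pix("wrist",[.6365,-.0108,.13]))
go([.635,.017,.22])
```

```text
wrist handle_front mark_of 0.7 [0.6349 0.0267 0.1106]
wrist trigger_back mark_of 0.91 [ 0.6333 -0.0207  0.1155]
wrist tab_top mark_of 0.56 [ 0.6363 -0.0871  0.0966]
wrist clamp mark_of 0.65 [0.6322 0.0263 0.0017]
0.0 [243.42306249 207.34399462] [294.29034125 207.05635292]
0.0272 [243.42306249 207.34399462] [294.29034125 207.05635292]
t 2.5 pos [0.6266 0.0027 0.2211] move [ 0.29 -0.47  0.04] [ 0.   -0.   -0.03] j [-0.18  0.21  1.64 -0.    1.29  1.37] F [ 0.7 -0.4  0.5] 1.0026359780658078
```

View pics/c.png

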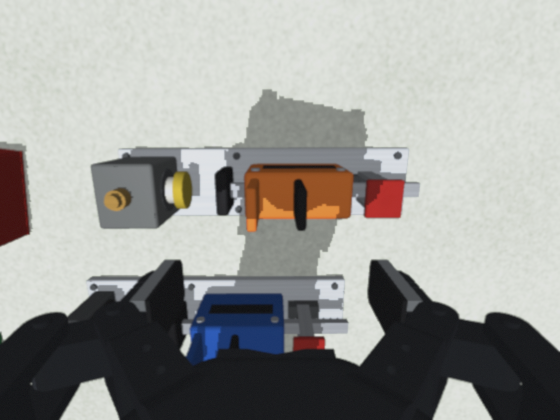

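The wrist view matches the estimate: handle front edge at about column 245 and trigger at columns 295–307, both within about 1 mm. I'll descend now.

Call:
move_arm --pt "0.29 -0.45 0 0 0 0" --pt "0.29 -0.45 0.5 0 0 0" --pt "0.29 -0.45 1.5 0 0 0" --pt "0.29 -0.45 2.5 0 0 0" --pt "0.29 -0.45 3.3 0 0 0" --pt "0.29 -0.45 3.9 0 0 0" --pt "0.29 -0.45 3.9 0 0 0" --pt "0.29 -0.45 3.9 0 0 0"

```text
t: 3.17
eef_pos: [0.6349, 0.0179, 0.1032]
ee_rot: [-3.141, -0.047, 0.003]
contact_force: [0.7, 0.9, 1.5]
opening: 0.999
grasp_force: 0.0
```

Run:
```python
from h import *
a=ctrl.read_camera("wrist");cv2.imwrite("pics/d.png",a)
go([.635,.0165,.104])
```

```text
t 3.2167 pos [0.6361 0.0178 0.1048] move [-0.04  0.04  0.03] [ 0.   -0.02 -0.01] j [-0.15  0.36  1.68  0.    1.1   1.39] F [-0.2  0.3  0.7] 0.9999789346728819
```

View pics/d.png

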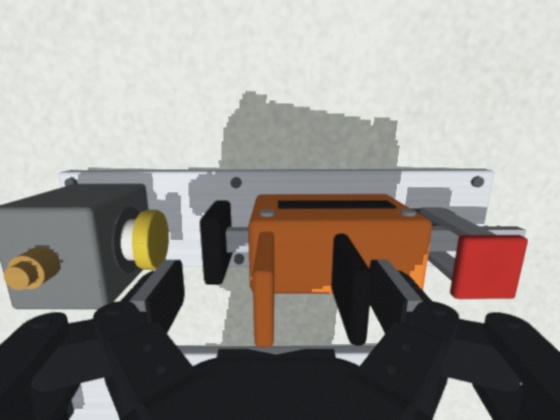

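The fingers straddle the handle (column 262) and the trigger (column 350), with the rear pad just behind the trigger. Now the first squeeze.

Call:
move_arm --pt "0 0.03 0 0 0 0" --pt "0 0.03 0 0 0 0" --pt "0 0.03 0 0 0 0" --pt "0 0.03 0 0 0 0" --pt "0 0.03 0 0 0 0" --pt "0 0.03 0 0 0 0" --pt "0 0.03 0 0 0 0" --pt "0 0.03 0 0 0 0" --grip 0 --newtons 40

```text
t: 3.88
eef_pos: [0.638, 0.0172, 0.1086]
ee_rot: [3.141, 0.049, 0.01]
contact_force: [-2.9, 2.7, 13.6]
opening: 0.221
grasp_force: 40.6
```

Call:
move_arm --pt "0 0 0 0 0 0" --pt "0 0 0 0 0 0" --pt "0 0 0 0 0 0" --pt "0 0 0 0 0 0"

```text
t: 4.22
eef_pos: [0.6379, 0.0172, 0.1086]
ee_rot: [3.141, 0.049, 0.01]
contact_force: [-3.0, 1.6, 13.1]
opening: 0.224
grasp_force: 40.5
```

Run:
```python
from h import *
a=ctrl.read_camera("wrist");cv2.imwrite("pics/e.png",a)
go([.635,.0165,.104])
```

```text
t 4.2667 pos [0.638  0.0172 0.1086] move [-0.1   0.02  0.15] [ 0.01 -0.07 -0.  ] j [-0.15  0.36  1.68  0.    1.1   1.39] F [-3.5  3.1 13.7] 0.22325468711982913
```

View pics/e.png

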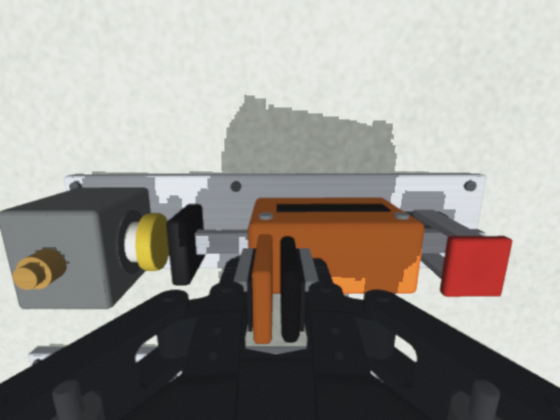

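The first squeeze went fully in: opening is about 19 mm, and the jaw moved from column 213 to 187. Next I release fully and squeeze again.

Call:
move_arm --pt "0 0 0 0 0 0" --pt "0 0 0 0 0 0" --pt "0 0 0 0 0 0" --pt "0 0 0 0 0 0" --pt "0 0 0 0 0 0" --pt "0 0 0 0 0 0" --pt "0 0 0 0 0 0" --pt "0 0 0 0 0 0" --grip 1

```text
t: 4.93
eef_pos: [0.6352, 0.0171, 0.1036]
ee_rot: [-3.141, -0.048, 0.001]
contact_force: [0.4, -0.4, -0.1]
opening: 0.997
grasp_force: 0.0
```

Call:
move_arm --pt "0 0 0 0 0 0" --pt "0 0 0 0 0 0" --pt "0 0 0 0 0 0" --pt "0 0 0 0 0 0" --pt "0 0 0 0 0 0"

```text
t: 5.35
eef_pos: [0.6353, 0.0169, 0.1038]
ee_rot: [-3.141, -0.048, 0.0]
contact_force: [0.3, 1.2, -0.7]
opening: 1.002
grasp_force: 0.0
```

Call:
move_arm --pt "0 0 0 0 0 0" --pt "0 0 0 0 0 0" --pt "0 0 0 0 0 0" --pt "0 0 0 0 0 0" --pt "0 0 0 0 0 0" --pt "0 0 0 0 0 0" --pt "0 0 0 0 0 0" --pt "0 0 0 0 0 0" --grip 0 --newtons 50

```text
t: 6.02
eef_pos: [0.6371, 0.0172, 0.1073]
ee_rot: [3.141, 0.049, 0.006]
contact_force: [-3.8, 2.3, 13.4]
opening: 0.22
grasp_force: 50.0
```

Call:
move_arm --pt "0 0 0 0 0 0" --pt "0 0 0 0 0 0" --pt "0 0 0 0 0 0" --pt "0 0 0 0 0 0"

```text
t: 6.35
eef_pos: [0.6371, 0.0172, 0.1073]
ee_rot: [3.141, 0.05, 0.006]
contact_force: [-3.3, 3.0, 13.6]
opening: 0.223
grasp_force: 49.9
```

Run:
```python
from h import *
a=ctrl.read_camera("wrist");cv2.imwrite("pics/f.png",a)
go([.635,.0165,.104])
```

```text
t 6.4 pos [0.6371 0.0172 0.1073] move [-0.07  0.02  0.11] [ 0.01 -0.04  0.  ] j [-0.15  0.36  1.68  0.    1.1   1.39] F [-3.7  3.1 13.5] 0.22087546114709997
```

View pics/f.png

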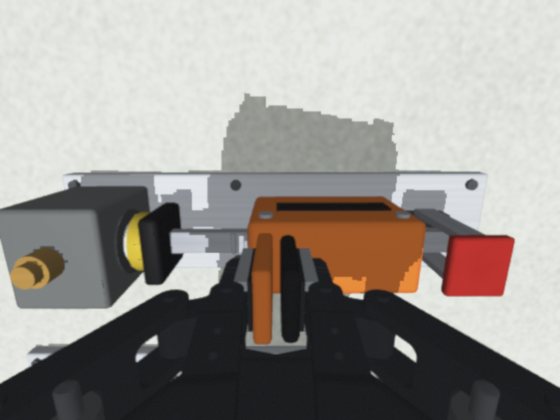

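The second squeeze brought the jaw onto the cap (jaw at column 160), which is nearly home. Now a third squeeze.

Call:
move_arm --pt "0 0 0 0 0 0" --pt "0 0 0 0 0 0" --pt "0 0 0 0 0 0" --pt "0 0 0 0 0 0" --pt "0 0 0 0 0 0" --pt "0 0 0 0 0 0" --pt "0 0 0 0 0 0" --pt "0 0 0 0 0 0" --grip 1

```text
t: 7.07
eef_pos: [0.6352, 0.0171, 0.1036]
ee_rot: [-3.141, -0.048, 0.001]
contact_force: [-0.3, 0.0, 0.1]
opening: 0.997
grasp_force: 0.0
```

Call:
move_arm --pt "0 0 0 0 0 0" --pt "0 0 0 0 0 0" --pt "0 0 0 0 0 0" --pt "0 0 0 0 0 0" --pt "0 0 0 0 0 0"

```text
t: 7.48
eef_pos: [0.6354, 0.0169, 0.1039]
ee_rot: [-3.141, -0.048, -0.0]
contact_force: [0.1, 0.2, 0.7]
opening: 1.001
grasp_force: 0.0
```

Call:
move_arm --pt "0 0 0 0 0 0" --pt "0 0 0 0 0 0" --pt "0 0 0 0 0 0" --pt "0 0 0 0 0 0" --pt "0 0 0 0 0 0" --pt "0 0 0 0 0 0" --pt "0 0 0 0 0 0" --pt "0 0 0 0 0 0" --grip 0 --newtons 60

```text
t: 8.15
eef_pos: [0.637, 0.0174, 0.1077]
ee_rot: [-3.141, -0.05, -0.005]
contact_force: [-5.7, 3.2, 16.0]
opening: 0.214
grasp_force: 61.8
```

Call:
move_arm --pt "0 0 0 0 0 0" --pt "0 0 0 0 0 0" --pt "0 0 0 0 0 0" --pt "0 0 0 0 0 0" --pt "0 0 0 0 0 0" --pt "0 0 0 0 0 0"

```text
t: 8.65
eef_pos: [0.637, 0.0174, 0.1077]
ee_rot: [3.141, 0.05, 0.005]
contact_force: [-5.5, 3.3, 15.9]
opening: 0.212
grasp_force: 61.7
```

Run:
```python
from h import *
a=ctrl.read_camera("wrist");cv2.imwrite("pics/g.png",a)
f=cv2.imread("pics/f.png");c=lambda i:cv2.resize(i[170:320,60:260],None,fx=2,fy=2)
cv2.imwrite("pics/g2.png",np.hstack([c(f),c(a)]))
go([.635,.0165,.104])
```

```text
t 8.7 pos [0.637  0.0174 0.1077] move [-0.07  0.03  0.12] [ 0.   -0.04  0.  ] j [-0.15  0.36  1.68  0.    1.1   1.39] F [-5.7  4.5 15.6] 0.2141634402355998
```

View pics/g2.png

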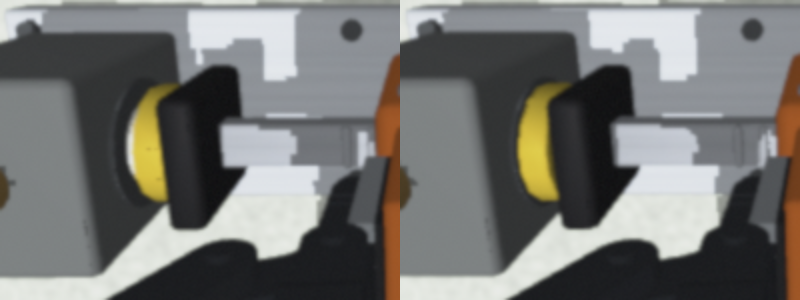

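The cap is now home: the white stem is hidden and the flange sits against the block. Next I let go, rise, and move over the tab with the fingers closed.

Call:
move_arm --pt "0 0 0 0 0 0" --pt "0 0 0 0 0 0" --pt "0 0 0 0 0 0" --pt "0 0 0 0 0 0" --pt "0 0 0 0 0 0" --pt "0 0 0 0 0 0" --pt "0 0 0 0 0 0" --pt "0 0 0 0 0 0" --grip 1

```text
t: 9.37
eef_pos: [0.6352, 0.017, 0.1036]
ee_rot: [-3.141, -0.048, 0.001]
contact_force: [0.1, 0.3, 0.8]
opening: 1.0
grasp_force: 0.0
```

Call:
move_arm --pt "0 0 -0.6 0 0 0" --pt "0 0 -1.6 0 0 0" --pt "0 0 -2.5 0 0 0" --pt "0 0 -2.5 0 0 0" --pt "0 1 -2.5 0 0 0" --pt "0 2 -2.5 0 0 0" --pt "0 3 -2.5 0 0 0" --pt "0 3.57 -2.5 0 0 0"

```text
t: 10.03
eef_pos: [0.6385, -0.0927, 0.1787]
ee_rot: [3.141, 0.046, 0.0]
contact_force: [0.4, 0.4, 0.0]
opening: 1.001
grasp_force: 0.0
```

Call:
move_arm --pt "0 0 0 0 0 0" --pt "0 0 0 0 0 0" --pt "0 0 0 0 0 0" --pt "0 0 0 0 0 0" --pt "0 0 0 0 0 0" --pt "0 0 0 0 0 0" --pt "0 0 0 0 0 0" --pt "0 0 0 0 0 0" --grip 0 --newtons 30

```text
t: 10.7
eef_pos: [0.6387, -0.0898, 0.1789]
ee_rot: [-3.141, -0.049, -0.0]
contact_force: [-0.1, -0.5, -1.0]
opening: -0.002
grasp_force: 0.0
```

Run:
```python
from h import *
a=ctrl.read_camera("wrist");cv2.imwrite("pics/h.png",a)
see("wrist",["tab_top"])
go([.6385,-.0905,.105])
```

```text
wrist tab_top mark_of 0.89 [ 0.6359 -0.0874  0.0954]
t 10.8 pos [ 0.6387 -0.09    0.1789] move [-0.01  0.02  2.46] [-0.   -0.   -0.01] j [-0.32  0.29  1.62  0.    1.23  1.22] F [0.3 0.5 0.2] -0.0009372654295210847
```

View pics/h.png

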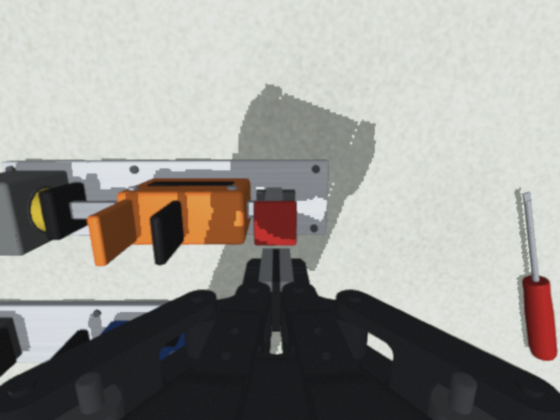

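The fingertips line up with the red tab (column 275). I press down about 8.5 mm and hold.

Call:
move_arm --pt "0 0 1 0 0 0" --pt "0 0 1.9 0 0 0" --pt "0 0 2.3 0 0 0" --pt "0 0 2.5 0 0 0" --pt "0 0 2.65 0 0 0" --pt "0 0 2.75 0 0 0" --pt "0 0 2.75 0 0 0" --pt "0 0 2.75 0 0 0"

```text
t: 11.47
eef_pos: [0.6393, -0.0903, 0.0978]
ee_rot: [3.141, 0.048, 0.002]
contact_force: [-2.9, 1.2, 4.3]
opening: -0.001
grasp_force: 2.0
```

Call:
move_arm --pt "0 0 0 0 0 0" --pt "0 0 0 0 0 0" --pt "0 0 0 0 0 0" --pt "0 0 0 0 0 0" --pt "0 0 0 0 0 0" --pt "0 0 0 0 0 0" --pt "0 0 0 0 0 0" --pt "0 0 0 0 0 0"

```text
t: 12.13
eef_pos: [0.6392, -0.0904, 0.097]
ee_rot: [3.141, 0.048, 0.002]
contact_force: [-2.3, 0.8, 5.8]
opening: -0.0
grasp_force: 2.7
```

Call:
move_arm --pt "0 0 0 0 0 0" --pt "0 0 0 0 0 0" --pt "0 0 0 0 0 0" --pt "0 0 0 0 0 0" --pt "0 0 0 0 0 0" --pt "0 0 0 0 0 0" --pt "0 0 0 0 0 0" --pt "0 0 0 0 0 0"

```text
t: 12.8
eef_pos: [0.6392, -0.0903, 0.097]
ee_rot: [3.141, 0.048, 0.002]
contact_force: [-1.4, 0.7, 5.0]
opening: -0.004
grasp_force: 2.7
```

Run:
```python
from h import *
a=ctrl.read_camera("wrist");cv2.imwrite("pics/i.png",a)
go([.6385,-.0905,.105])
```

```text
t 12.85 pos [ 0.6392 -0.0903  0.097 ] move [-0.02  0.   -0.27] [ 0.   -0.02 -0.01] j [-0.32  0.39  1.66  0.    1.09  1.22] F [-1.   0.9  5.3] -0.0022939623351634956
```

View pics/i.png

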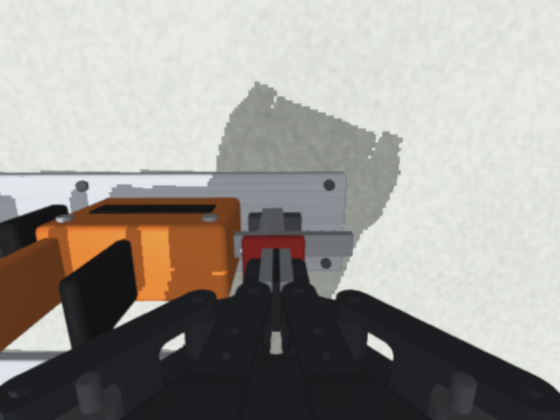

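The tab is down with about 5 N on it and the bar tail has slid back out, so the jaw is open. I retract and check.

Call:
move_arm --pt "0 0 -0.5 0 0 0" --pt "0 0 -1.5 0 0 0" --pt "0 0 -2.5 0 0 0" --pt "0 -1 -3.5 0 0 0" --pt "0 -2 -4 0 0 0" --pt "0 -3 -4 0 0 0" --pt "0 -3.6 -4 0 0 0" --pt "0 -3.6 -4 0 0 0"

```text
t: 13.52
eef_pos: [0.6353, 0.021, 0.2174]
ee_rot: [-3.141, -0.054, -0.002]
contact_force: [-0.7, 0.4, -0.3]
opening: 0.001
grasp_force: 0.0
```

Run:
```python
from h import *
a=ctrl.read_camera("wrist");cv2.imwrite("pics/j.png",np.vstack([cv2.resize(a[110:280,20:440],None,fx=1.5,fy=1.5),cv2.resize(ctrl.read_camera("scene")[190:345,200:480],(630,340))]))
go([.6385,-.0905,.105])
```

```text
t 13.6167 pos [0.6353 0.018  0.2166] move [-0.01  3.62  3.72] [ 0.01 -0.    0.  ] j [-0.15  0.23  1.62 -0.    1.29  1.39] F [ 0.4 -0.2  0.2] -0.0028737931012827287
```

View pics/j.png

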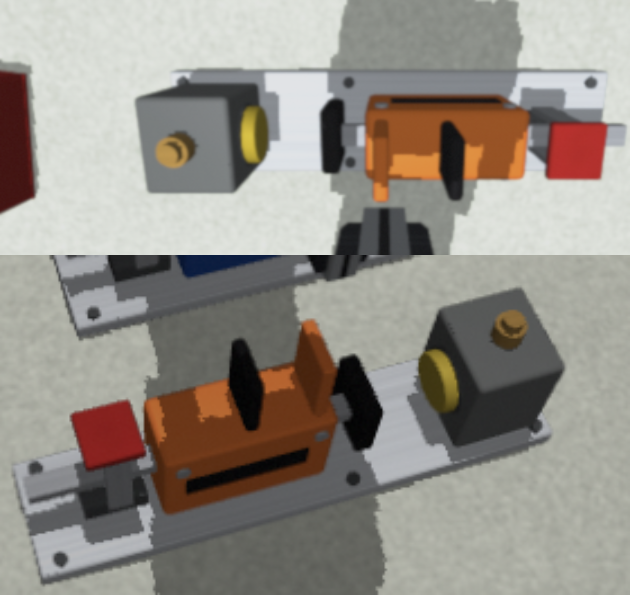

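The jaw is fully open, the cap sits flush in the block, and the tab and trigger are back up.

```bash
python3 -c "
from workcell import ctrl
print(ctrl.sign_off())"
```

```text
the job is handed in; nothing more can be done
None
```

Three trigger squeezes pressed the cap home, the release tab sprang the jaw fully open, the blue clamp was not touched, and the job is handed in at about 13.6 s.

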